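# Shut the red valve in the bench valve box

### The job

The grey valve box on the workshop bench must have its hose-reel supply turned off. Slide the green cover aside along its tracks, all the way across until it meets the end stop over the closed half of the box, then push the red valve handle with the white band round a quarter turn until it is fully shut. Push only, lift nothing: the cover stays flat in its tracks, and the blue handle and everything lying about stay as they are.

Things in the scene. Friction and masses are not known exactly. Their poses are not given: they have to be found in the camera images.
- valve_box: Grey box fixed to the bench, 194 (x) x 560 (y) x 75 mm (z), origin at the centre of its underside. Wall tops at z 75. Its -y half is an open pit (inside x -75 to 75, y -268 to -12, floor z 6); its +y half is a closed deck level with the wall tops. Guide strips 10 mm high (top z 85) run along both long edges at |x| 87.5 to 97.
- stop (a point): Middle of the inner face of the 12 mm high aluminium end stop across the box's +y end, at deck height (box frame x 0, y 270, z 75 mm); axes as the box's. The cover's +y edge meets it when fully aside.
- ledge (a point): Middle of the top of the grey ledge along the box's +x side, 60 mm (x) x 400 mm (y), 75 mm above the bench (box frame x 127, y 0, z 75 mm); the cap nut and the spool stand on it.
- cover: Loose green flat cover, 170 (x) x 268 (y) x 5 mm, about 0.5 kg (varies), lying on the wall tops between the guides, 2.5 mm play each side; slides by friction (about 2 to 5 N). Origin at the centre of its underside, axes as the box's. It starts at box y -140 to -115 mm, over the pit, hiding both valves; against the stop it is at y 136 mm.
- push_face (a point): Middle of the -y side face of the black block on the cover's middle; push it towards the box's +y to open. The block is 100 (x) x 90 (y) mm and stands 18 mm above the cover's top face. This point is 14 mm above the cover's origin and 45 mm from it towards -y; 89 mm above the bench.
- red_axis (a point): Point on the vertical turning axis of the red valve, at mid-height of its handle (55 mm above the bench). Its x and y axes are parallel to the box's. The valve stands in one of two places in the pit (115 mm apart along the box's y), the blue valve in the other.
- red_tip (a point): Middle of the free end face of the red handle, 60 mm from the axis at its mid-height; its x axis points along the handle, outwards. The handle is a red plastic bar with a white band 10 mm wide near its end, 12 mm wide and 14 mm tall (48 to 62 mm above the bench), with a 24 mm round hub on the axis.
- red_handle (a joint): Turn of the red handle, rad. 0 = pointing along the box's +x (open, in line with its pipe); grows anticlockwise seen from above, to 1.571 = pointing along the box's +y (shut, at a hard stop). Starts at 0 to 0.3. It turns against constant friction of about 0.12 N m and stays where it is left.
- blue_axis (a point): As red_axis, for the blue valve: a like handle in blue, without a band.
- blue_tip (a point): As red_tip, for the blue handle. To be left where it is.
- cap_nut: Loose brass cap nut, 28 mm across, 26 mm tall, standing on the box's ledge; origin under its centre. Leave alone.
- thread_spool: Loose wooden spool of red thread, 34 mm across, 30 mm tall, standing on the box's ledge; origin under its centre. Leave alone.
- tape_roll: Loose amber tape roll lying on the bench, 90 mm across, 25 mm tall; origin under its centre. Leave alone.
- glue_jar: Loose white jar with an orange cap, 56 mm across, 75 mm tall; origin under its centre. Leave alone.
- mug: Loose blue mug, 76 mm across plus a handle, 85 mm tall; origin under its centre. Leave alone.
- notebooks: Loose stack of notebooks, about 150 x 212 mm, 40 mm tall; origin under its centre. Leave alone.
- yarn_reel: Loose blue plastic reel wound with red and green yarn, lying flat, 190 mm across, 50 mm tall; origin under its centre. Leave alone.

How it is judged:
By the outcome, as a careful person would: the job done as asked, in the order asked, and still so for the second after the job is handed in, with the robot touching nothing.
It also fails if it takes over 58 s, if anything falls off the work surface, if the arm or the gripper's body presses on something with over 40 N, if the wrist force passes 120 N, or if a joint passes its speed limit or range.

### The arm

A 7-joint arm with a two-finger parallel gripper is mounted at the origin on the work surface. World frame = base frame: x ahead of the robot, y to its left, z up, the work surface at z = 0. Lengths are in m, angles in rad, forces in N, time in s.
With the tool pointing down it reaches from about 0.35 to 0.9 m from the base axis. Payload 8.1 kg.
Tool frame: the origin (TCP) lies at the very end of the fingers, on their centre line; the grasp point (between the pads) lies 19 mm behind it; z points along the fingers, y is the line along which they close (so a half turn about z gives the same grasp; the last joint's range is limited). The gripper opens to 92 mm and grips with 3 to 60 N. Pads are 19 mm wide; open, the fingers measure 130 mm over their backs; the gripper's body (75 mm by 190 mm) begins 47 mm behind the grasp point.
Start: joints at [-1.269, 0.434, 0.025, 1.573, -0.012, 1.134, -0.075], TCP at [0.246, 0.574, 0.227] pointing down, gripper open.
Joint ranges: [-2.62, 2.62], [-0.44, 2.09], [-1.27, 1.32], [0.08, 2.57], [-1.32, 4.46], [0.12, 2], [-2.74, 2.74]. Speed limits (rad/s): [2.22, 2.22, 3.01, 3.01, 3.14, 3.14, 3.14].

### API

Orientations are given as a rotation vector (axis times angle).
In Python, from cell import readout, cams, job gives the robot as it stands.
- The arm moves only by the tool drive_tool, never from a script. Its argument "commands" is a list of rows, each a list of 3 entries, a list of its own where there are three numbers: the turn, a rotation vector about the tool's x, y, z in rad, then the shift along the tool's x, y, z in cm, then the gripper's target within -1 to 1 (fully open at 1, half-way at 0, shut at -1). A call has 1 to 20 rows; each row is the pose to reach, as a shift and turn from the pose commanded when the call began, along the tool's axes at that moment; what a row does not reach only later rows make up. A row lasts 1/12 s, in which the tool goes at most 41.7 mm and 7.16 degrees, less where a joint would pass 70% of its speed; a pose out of reach is approached as far as the arm can. A call with a gripper value outside its range is refused whole. The fingers move at their own pace and stop on an object; "newtons" is the grip in N (left out, the last holds). Time passes only in rows, so rows that repeat a pose let the fingers close. It gives the time, the measured TCP pose, the force, the opening and the grip force at its end, in the units of the state.
- readout.observe(): the state, without advancing time (a new reading comes with each control period).
- cams.get_image(name): name is "scene" or "top"; returns the picture (480x640x3 uint8, blue, green, red); there is no depth.
- cams.camera_info(name): a dict with "camera_matrix" (3x3 intrinsics, pixels), "R" (3x3) and "t" (3): a world point X has camera coordinates R X + t. Camera axes: x right, y down, z forward; pixel columns grow to the right and rows downward; lengths in m; the calibration is good to about 2 mm. A picture is of the moment at which its call begins. camera_info takes no time and is no camera call.
- job.sign_off(): hands the job in; it is judged then, once.
The state is a dict: "clock": time; "joints": joint angles; "dq": joint speeds; "joint_efforts": joint torques, N m; "position": TCP position; "ee_rot": TCP orientation; "force": force on the tool from outside, world axes, zero at the start; "ft_torque": the same for the moment, N m; "width": opening from 0.0 (shut) to 1.0 (fully open); "gripper_force": force on a finger pad.
Only numpy, scipy, OpenCV 4.12 (cv2) and the standard library are available. Lean on these libraries where they do the work, as an engineer would, in place of code of your own. Each camera call takes 0.05 s, during which the arm holds its last target. There are 200 camera calls.

## Working session

There is one attempt and no reset: what is moved stays moved. The work goes in short steps, Python scripts to look and compute and a tool call to move; the robot and the scene stay as the last step left them, time stands still between calls to the robot, and variables do not carry over. Pictures are saved under pics/ and viewed, at most 10 in all, crops included, and the job is handed in when it is done.

Besides the shell and the picture viewer there is one more tool, called after "Emit:" by a JSON object that holds its "fn" and its "kwargs", one argument or row to a line. drive_tool: Moves the arm, as the interface text tells. Its arguments: {"type":"object","properties":{"commands":{"type":"array"},"newtons":{"type":"number"}},"required":["commands"]}

```bash
mkdir -p pics
python3 - <<'E'
from cell import readout, cams
import cv2
for n in ("scene","top"):
    cv2.imwrite(f"pics/{n}0.png",cams.get_image(n)); i=cams.camera_info(n); print(n,i)
print(readout.observe())
E
```

```text
scene {'camera_matrix': array([[478.66320865,   0.        , 312.65620595],
       [  0.        , 478.66320865, 230.48616177],
       [  0.        ,   0.        ,   1.        ]]), 'R': array([[-0.5684488 ,  0.82259127,  0.01447619],
       [ 0.64484902,  0.45640968, -0.61307418],
       [-0.51091654, -0.33916632, -0.78989271]]), 't': array([ 0.32043312, -0.33142845,  1.55995556])}
top {'camera_matrix': array([[556.80284963,   0.        , 315.589396  ],
       [  0.        , 556.80284963, 236.69468923],
       [  0.        ,   0.        ,   1.        ]]), 'R': array([[-0.01839535, -0.99981844,  0.00496928],
       [-0.9886228 ,  0.01744682, -0.14940067],
       [ 0.14928685, -0.00766102, -0.98876425]]), 't': array([0.01024273, 0.60229585, 1.58715295])}
{'clock': 0.1, 'joints': array([-1.2686026 ,  0.43516939,  0.02496168,  1.57402167, -0.01159982,
        1.13397987, -0.07508842]), 'dq': array([ 1.06027121e-03, -2.44723258e-03, -8.44553850e-05, -1.28786377e-03,
       -3.06186239e-04,  2.62021453e-03, -1.02801094e-03]), 'joint_efforts': array([ 3.41998173e-03, -6.69125104e+01,  9.87880714e-01, -3.15146184e+01,
       -6.05789479e-02,  3.73001152e-02,  3.46943023e-05]), 'position': array([0.24600389, 0.5740462 , 0.22600729]), 'ee_rot': array([-6.31555633e-01, -3.07728917e+00,  2.23667446e-03]), 'force': array([-0.19734936, -0.28451348, -0.5645526 ]), 'ft_torque': array([ 0.04508693, -0.05291003, -0.00550508]), 'gripper_force': 0.0, 'width': 0.999435147762451}
```

View pics/top0.png

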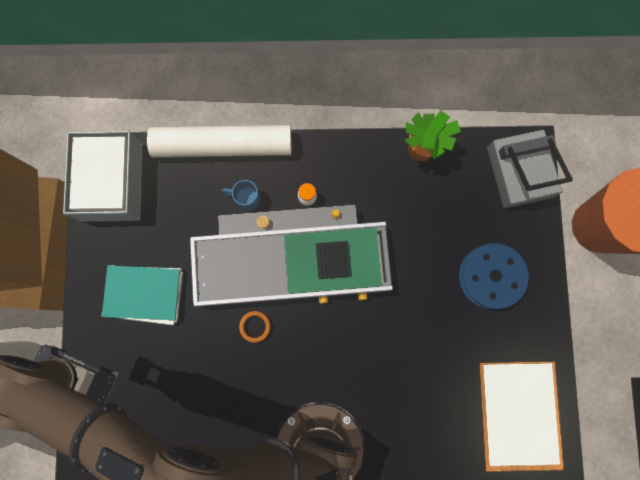

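View pics/scene0.png

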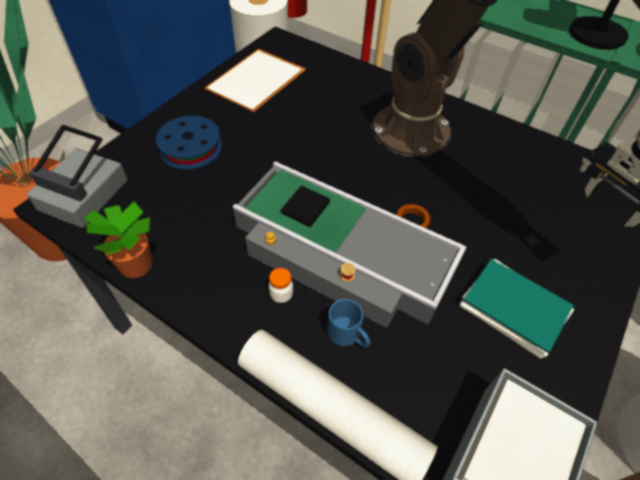

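The top view shows the box at about (192–390, 225–303). The ledge is on the upper side (box +x is up, +y is left), the green cover spans columns 285–383 and the block is at (333,260). The scene view agrees.

```bash
cat > h.py <<'E'
import numpy as np, cv2
from cell import readout, cams
def ray(n,px,z):
    i=cams.camera_info(n); K,R,t=i["camera_matrix"],i["R"],i["t"]
    px=np.atleast_2d(px).astype(float)
    d=(R.T@np.linalg.inv(K)@np.c_[px,np.ones(len(px))].T).T; c=-R.T@t
    return c+d*((z-c[2])/d[:,2])[:,None]
def biggest(m):
    return max(cv2.findContours(m,cv2.RETR_EXTERNAL,cv2.CHAIN_APPROX_NONE)[0],key=cv2.contourArea)
def cover(n,im=None):
    im=cams.get_image(n) if im is None else im
    hsv=cv2.cvtColor(im,cv2.COLOR_BGR2HSV)
    m=cv2.inRange(hsv,(60,120,50),(82,255,140))
    m[:160]=0; m[:,200:] if 0 else None
    return im,hsv,m
E
python3 - <<'E'
from h import *
im=cv2.imread("pics/top0.png"); hsv=cv2.cvtColor(im,cv2.COLOR_BGR2HSV)
print(hsv[260,300],hsv[260,333],hsv[265,240],hsv[290,140])
roi=np.zeros(im.shape[:2],np.uint8); roi[215:312,185:398]=255
g=cv2.inRange(hsv,(55,100,30),(90,255,255))&roi
c=biggest(g); p=ray("top",c[:,0,:],0.080)[:,:2].astype(np.float32)*1000
print("cover",cv2.minAreaRect(p)); print(cv2.boxPoints(cv2.minAreaRect(p)))
b=cv2.inRange(hsv,(0,0,0),(180,255,40))&roi; b[:,:300]=0;b[:,365:]=0; b[:235]=0;b[285:]=0
c=biggest(b); p=ray("top",c[:,0,:],0.098)[:,:2].astype(np.float32)*1000
print("block",cv2.minAreaRect(p))
w=cv2.inRange(hsv,(0,0,150),(180,40,255))&roi
c=biggest(w); p=ray("top",c[:,0,:],0.085)[:,:2].astype(np.float32)*1000
print("box",cv2.minAreaRect(p)); print(cv2.boxPoints(cv2.minAreaRect(p)))
# scene check: block centre
im=cv2.imread("pics/scene0.png"); hsv=cv2.cvtColor(im,cv2.COLOR_BGR2HSV)
b=cv2.inRange(hsv,(0,0,0),(180,255,50)); r=np.zeros_like(b); r[183:230,278:334]=255
p=ray("scene",biggest(b&r)[:,0,:],0.098)[:,:2].astype(np.float32)*1000; print("scene block",cv2.minAreaRect(p))
from scipy.spatial.transform import Rotation as Ro
print(Ro.from_rotvec(readout.observe()["ee_rot"]).as_matrix().round(3))
E
```

```text
[ 73 106 125] [45 19 54] [ 18   8 153] [ 84 132 162]
cover ((529.8373413085938, -47.80503845214844), (164.78152465820312, 263.189697265625), 3.6135401725769043)
[[ 439.31644    78.335396]
 [ 455.90433  -184.33105 ]
 [ 620.3583   -173.94547 ]
 [ 603.7704     88.72098 ]]Traceback (most recent call last):
  File "<stdin>", line 9, in <module>
  File "h.py", line 9, in biggest
    return max(cv2.findContours(m,cv2.RETR_EXTERNAL,cv2.CHAIN_APPROX_NONE)[0],key=cv2.contourArea)
ValueError: max() iterable argument is empty
```

Run:
```python
from h import *
im=cv2.imread("pics/top0.png"); hsv=cv2.cvtColor(im,cv2.COLOR_BGR2HSV)
w=cv2.inRange(hsv,(0,0,165),(180,60,255)); w[:,:180]=0;w[:,400:]=0;w[:215]=0;w[312:]=0
c=biggest(w); p=ray("top",c[:,0,:],0.085)[:,:2].astype(np.float32)*1000
print("box",cv2.minAreaRect(p)); print(cv2.boxPoints(cv2.minAreaRect(p)))
b=cv2.inRange(hsv,(0,0,0),(180,80,80)); r=np.zeros_like(b); r[237:283,312:355]=255
p=ray("top",biggest(b&r)[:,0,:],0.098)[:,:2].astype(np.float32)*1000; print("block",cv2.minAreaRect(p))
im=cv2.imread("pics/scene0.png"); hsv=cv2.cvtColor(im,cv2.COLOR_BGR2HSV)
b=cv2.inRange(hsv,(0,0,0),(180,90,60)); r=np.zeros_like(b); r[183:230,278:334]=255
p=ray("scene",biggest(b&r)[:,0,:],0.098)[:,:2].astype(np.float32)*1000; print("scene block",cv2.minAreaRect(p))
from scipy.spatial.transform import Rotation as Ro
print(Ro.from_rotvec(readout.observe()["ee_rot"]).as_matrix().round(3))
im=cv2.imread("pics/top0.png")[200:320,170:410]; cv2.imwrite("pics/c1.png",cv2.resize(im,None,fx=3.3,fy=3.3,interpolation=cv2.INTER_CUBIC))
```

```text
box ((523.6500854492188, 73.31292724609375), (196.25071716308594, 559.5281372070312), 3.6578943729400635)
[[ 407.87598  346.24677]
 [ 443.57327 -212.1415 ]
 [ 639.4242  -199.62091]
 [ 603.7269   358.76733]]
block ((528.8507690429688, -47.37405776977539), (99.4847183227539, 90.11276245117188), 3.730807065963745)
scene block ((537.4576416015625, -43.33427047729492), (102.78939056396484, 89.32013702392578), 3.800159454345703)
[[-0.919  0.394 -0.   ]
 [ 0.394  0.919 -0.001]
 [-0.    -0.001 -1.   ]]
```

View pics/c1.png

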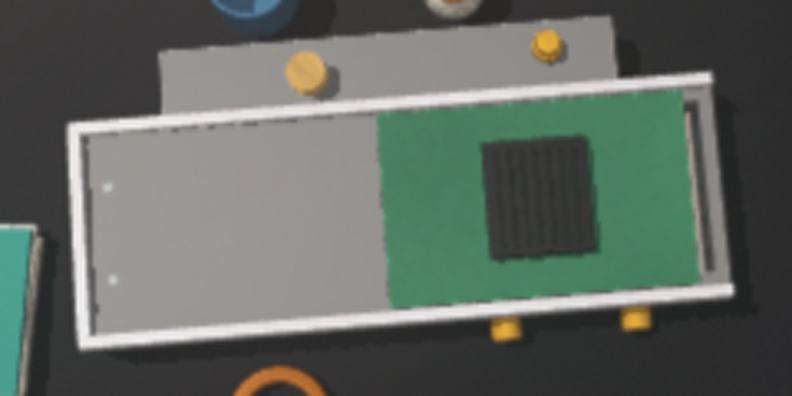

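Box centre is about (0.524, 0.073) with 3.66° yaw, and all sizes match the given ones. The cover sits at box y ≈ -121, so it has ≈257 mm to travel. I'll move above the push point, with the fingers closed and the finger line along box x.

Emit:
{"fn": "drive_tool", "kwargs": {
  "commands": [
    [[0,0,0.1],[-3,-3,0],-1],
    [[0,0,0.2],[-6,-6,0],-1],
    [[0,0,0.28],[-9,-9,0],-1],
    [[0,0,0.36],[-12,-12,0],-1],
    [[0,0,0.44],[-15,-15,0],-1],
    [[0,0,0.52],[-18,-18,0],-1],
    [[0,0,0.6],[-21,-21,0],-1],
    [[0,0,0.68],[-24,-24,0],-1],
    [[0,0,0.76],[-27,-27,0],-1],
    [[0,0,0.84],[-30,-30,0],-1],
    [[0,0,0.92],[-33,-33,0],-1],
    [[0,0,1.0],[-36,-36,0],-1],
    [[0,0,1.06],[-39,-39,0],-1],
    [[0,0,1.1],[-42,-42,0],-1],
    [[0,0,1.1],[-45,-45,0],-1],
    [[0,0,1.1],[-48,-48,0],-1],
    [[0,0,1.1],[-51,-51,2],-1],
    [[0,0,1.1],[-53,-52.0,4],-1],
    [[0,0,1.1],[-54,-52.4,6],-1],
    [[0,0,1.1],[-54,-52.4,6],-1]
  ]
}}

```text
clock: 1.77
position: [0.5351, -0.1231, 0.1629]
ee_rot: [-2.151, -2.287, 0.007]
force: [-0.8, 0.4, 0.0]
width: 0.005
gripper_force: 0.0
```

Run:
```python
from h import *
a=cams.get_image("top")[190:330,250:420]; b=cams.get_image("scene")[100:300,200:400]
f=lambda x:cv2.resize(x,(390,390*x.shape[0]//x.shape[1]),interpolation=cv2.INTER_CUBIC)
a,b=f(a),f(b); a=cv2.copyMakeBorder(a,0,390-a.shape[0],0,0,cv2.BORDER_CONSTANT)
cv2.imwrite("pics/c2.png",np.hstack([a,b]))
```

```text
(no output)
```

View pics/c2.png

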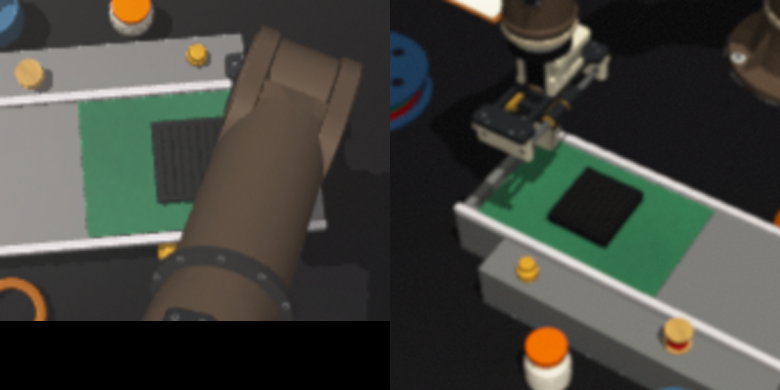

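The gripper is behind the block over the cover's -y part, with nothing in its way. Next I lower it.

Emit:
{"fn": "drive_tool", "kwargs": {
  "commands": [
    [[0,0,0],[0,0,1.5],-1],
    [[0,0,0],[0,0,3],-1],
    [[0,0,0],[0,0,4.5],-1],
    [[0,0,0],[0,0,6],-1],
    [[0,0,0],[0,0,7],-1],
    [[0,0,0],[0,0,7.4],-1],
    [[0,0,0],[0,0,7.5],-1],
    [[0,0,0],[0,0,7.5],-1]
  ]
}}

```text
clock: 2.53
position: [0.5364, -0.1195, 0.0924]
ee_rot: [2.146, 2.294, 0.001]
force: [-0.7, 0.2, 0.1]
width: 0.007
gripper_force: 0.0
```

Emit:
{"fn": "drive_tool", "kwargs": {
  "commands": [
    [[0,0,0],[0.2,0,0.2],-1],
    [[0,0,0],[0.5,0,0.4],-1],
    [[0,0,0],[1,0,0.4],-1],
    [[0,0,0],[1.5,0,0.4],-1],
    [[0,0,0],[2,0,0.4],-1],
    [[0,0,0],[2.5,0,0.4],-1],
    [[0,0,0],[3,0,0.4],-1],
    [[0,0,0],[3.5,0,0.4],-1],
    [[0,0,0],[4,0,0.4],-1],
    [[0,0,0],[4.5,0,0.4],-1],
    [[0,0,0],[5,0,0.4],-1],
    [[0,0,0],[5.5,0,0.4],-1]
  ]
}}

```text
clock: 3.53
position: [0.5326, -0.0647, 0.0879]
ee_rot: [2.147, 2.293, 0.0]
force: [0.9, -3.8, 0.6]
width: 0.003
gripper_force: 2.0
```

The cover is sliding at about 3.8 N with no lateral offset. About 22 cm remain.

Emit:
{"fn": "drive_tool", "kwargs": {
  "commands": [
    [[0,0,0],[1,0,0],-1],
    [[0,0,0],[2,0,0],-1],
    [[0,0,0],[3,0,0],-1],
    [[0,0,0],[4,0,0],-1],
    [[0,0,0],[5,0,0],-1],
    [[0,0,0],[6,0,0],-1],
    [[0,0,0],[7,0,0],-1],
    [[0,0,0],[8,0,0],-1],
    [[0,0,0],[9,0,0],-1],
    [[0,0,0],[10,0,0],-1],
    [[0,0,0],[11,0,0],-1],
    [[0,0,0],[12,0,0],-1],
    [[0,0,0],[13,0,0],-1],
    [[0,0,0],[14,0,0],-1],
    [[0,0,0],[15,0,0],-1],
    [[0,0,0],[16,0,0],-1],
    [[0,0,0],[17,0,0],-1],
    [[0,0,0],[18,0,0],-1],
    [[0,0,0],[18.5,0,0],-1],
    [[0,0,0],[19,0,0],-1]
  ]
}}

```text
clock: 5.2
position: [0.5195, 0.1254, 0.0877]
ee_rot: [-2.146, -2.294, 0.001]
force: [1.3, -5.8, 2.9]
width: 0.007
gripper_force: 2.6
```

Emit:
{"fn": "drive_tool", "kwargs": {
  "commands": [
    [[0,0,0],[0.3,0,0],-1],
    [[0,0,0],[0.6,0,0],-1],
    [[0,0,0],[0.9,0,0],-1],
    [[0,0,0],[1.2,0,0],-1],
    [[0,0,0],[1.5,0,0],-1],
    [[0,0,0],[1.8,0,0],-1],
    [[0,0,0],[2.0,0,0],-1],
    [[0,0,0],[2.0,0,0],-1]
  ]
}}

```text
clock: 5.87
position: [0.5183, 0.145, 0.0876]
ee_rot: [-2.146, -2.293, 0.0]
force: [0.9, -2.3, 1.3]
width: 0.005
gripper_force: 1.3
```

Emit:
{"fn": "drive_tool", "kwargs": {
  "commands": [
    [[0,0,0],[0.2,0,0],-1],
    [[0,0,0],[0.4,0,0],-1],
    [[0,0,0],[0.6,0,0],-1],
    [[0,0,0],[0.8,0,0],-1],
    [[0,0,0],[1.0,0,0],-1],
    [[0,0,0],[1.0,0,0],-1]
  ]
}}

```text
clock: 6.37
position: [0.5178, 0.1527, 0.0876]
ee_rot: [2.148, 2.291, -0.003]
force: [-0.4, -10.3, 3.0]
width: 0.008
gripper_force: 5.1
```

Emit:
{"fn": "drive_tool", "kwargs": {
  "commands": [
    [[0,0,0],[0.2,0,0],-1],
    [[0,0,0],[0.3,0,0],-1],
    [[0,0,0],[0.3,0,0],-1]
  ]
}}

```text
clock: 6.62
position: [0.5177, 0.1529, 0.0876]
ee_rot: [2.149, 2.288, -0.006]
force: [-0.4, -18.9, 6.7]
width: 0.004
gripper_force: 9.3
```

It's against the stop: the force jumped to 19 N with no further motion. I'll back off and lift.

Emit:
{"fn": "drive_tool", "kwargs": {
  "commands": [
    [[0,0,0],[-1,0,0],-1],
    [[0,0,0],[-2,0,0],-1],
    [[0,0,0],[-2.5,0,-1],-1],
    [[0,0,0],[-2.5,0,-3],-1],
    [[0,0,0],[-2.5,0,-6],-1],
    [[0,0,0],[-2.5,0,-9],-1],
    [[0,0,0],[2,0,-11],-1],
    [[0,0,0],[6,0,-12],-1],
    [[0,0,0],[10,0,-12],-1],
    [[0,0,0],[14,0,-12],-1],
    [[0,0,0],[14,0,-12],-1],
    [[0,0,0],[14,0,-12],-1]
  ]
}}

```text
clock: 7.62
position: [0.5071, 0.3017, 0.2079]
ee_rot: [-2.138, -2.3, -0.001]
force: [-0.5, -1.6, -0.4]
width: 0.003
gripper_force: 0.0
```

Run:
```python
from h import *
A=cams.get_image("top");B=cams.get_image("scene")
cv2.imwrite("pics/top3.png",A);cv2.imwrite("pics/scene3.png",B)
a=A[200:320,180:400]; b=B[150:310,220:480]
f=lambda x:cv2.resize(x,(540,540*x.shape[0]//x.shape[1]),interpolation=cv2.INTER_CUBIC)
o=np.vstack([f(a),f(b)]); print(o.shape); cv2.imwrite("pics/c3.png",o[:600])
```

```text
(626, 540, 3)
```

View pics/c3.png

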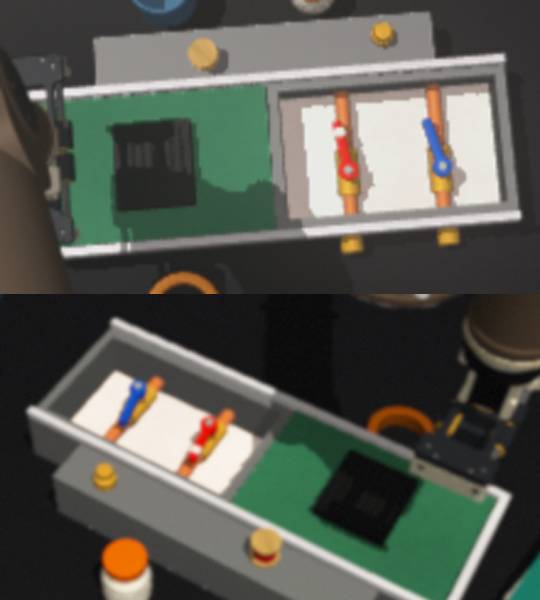

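The cover is open. The red valve is in the place nearer the deck: hub ≈ (322,269) and tip ≈ (318,250) in the top picture. The blue hub is at ≈ (360,268). Next I measure them.

```bash
cat >> h.py <<'E'
C=np.array([.5237,.0733]); T=.0639; RB=np.array([[np.cos(T),np.sin(T)],[-np.sin(T),np.cos(T)]])
def box(p): return (RB@(np.atleast_2d(p)[:,:2]-C).T).T*1000
def world(b): return C+RB.T@(np.array(b)/1000)
def masks(n,im,roi):
    hsv=cv2.cvtColor(im,cv2.COLOR_BGR2HSV); x0,y0,x1,y1=roi
    r=np.zeros(im.shape[:2],np.uint8); r[y0:y1,x0:x1]=255
    red=(cv2.inRange(hsv,(0,190,90),(6,255,255))|cv2.inRange(hsv,(172,150,90),(180,255,255)))&r
    blue=cv2.inRange(hsv,(105,120,70),(125,255,255))&r
    return red,blue
def show(n,im,roi,z=.062):
    for nm,m in zip(("red","blue"),masks(n,im,roi)):
        ys,xs=np.nonzero(m); q=np.c_[xs,ys]
        if len(q)<5: print(n,nm,len(q)); continue
        rc=cv2.minAreaRect(q.astype(np.float32)); p=box(ray(n,q,z))
        (vx,vy,cx,cy)=cv2.fitLine(p.astype(np.float32),cv2.DIST_L2,0,.01,.01).ravel()
        if vx<0: vx,vy=-vx,-vy
        s=(p-[cx,cy])@[vx,vy]; lo,hi=[np.array([cx,cy])+k*np.array([vx,vy]) for k in (s.min(),s.max())]
        print(n,nm,len(q),"ends box mm",lo.round(1),hi.round(1),"ang",np.arctan2(vy,vx).round(3))
E
python3 - <<'E'
from h import *
show("top",cv2.imread("pics/top3.png"),(295,230,390,290))
show("scene",cv2.imread("pics/scene3.png"),(250,180,350,265))
E
```

```text
top red 50 ends box mm [-33.5 -87.3] [ 32.4 -81.6] ang 0.086
top blue 84 ends box mm [ -37.9 -200.3] [  26.9 -184.7] ang 0.237
scene red 63 ends box mm [-27.5 -84.6] [ 44.8 -75.7] ang 0.123
scene blue 84 ends box mm [ -37.1 -197. ] [  37.2 -181.4] ang 0.207
```

Red axis is near box (-20, -85), the handle angle is about 0.1 and the blue axis is about 115 mm away, as expected. I'll move above the -y side of the red handle, staying high over the cover block.

Emit:
{"fn": "drive_tool", "kwargs": {
  "commands": [
    [[0,0,0],[-2,0.1,0],-1],
    [[0,0,0],[-5,0.3,0],-1],
    [[0,0,0],[-8,0.5,0],-1],
    [[0,0,0],[-11,0.7,0],-1],
    [[0,0,0],[-14,0.9,0],-1],
    [[0,0,0],[-17,1.1,0],-1],
    [[0,0,0],[-20,1.3,0],-1],
    [[0,0,0],[-23,1.5,0],-1],
    [[0,0,0],[-26,1.7,0],-1],
    [[0,0,0],[-29,1.9,1],-1],
    [[0,0,0],[-31,2,2],-1],
    [[0,0,0],[-33,2,4],-1],
    [[0,0,0],[-34,2,6],-1],
    [[0,0,0],[-34,2,8],-1],
    [[0,0,0],[-34,2,9],-1],
    [[0,0,0],[-34,2,9],-1]
  ]
}}

```text
clock: 9.05
position: [0.5491, -0.0417, 0.1162]
ee_rot: [-2.148, -2.289, 0.004]
force: [-0.4, -0.5, 0.2]
width: 0.004
gripper_force: 0.0
```

Run:
```python
from h import *
s=readout.observe(); print(box(s["position"]),s["position"][2],s["joints"].round(2),s["force"])
A=cams.get_image("top");B=cams.get_image("scene")
a=A[200:320,260:400]; b=B[130:290,220:407]
f=lambda x:cv2.resize(x,(390,390*x.shape[0]//x.shape[1]),interpolation=cv2.INTER_CUBIC)
a,b=f(a),f(b); h=min(len(a),len(b)); cv2.imwrite("pics/c4.png",np.hstack([a[:h],b[:h]]))
```

```text
[[  17.96897383 -116.3861392 ]] 0.11615581443326696 [-0.43  0.48  0.57  1.92 -0.34  0.85  0.38] [-0.43156291 -0.51131278  0.22932624]
```

View pics/c4.png

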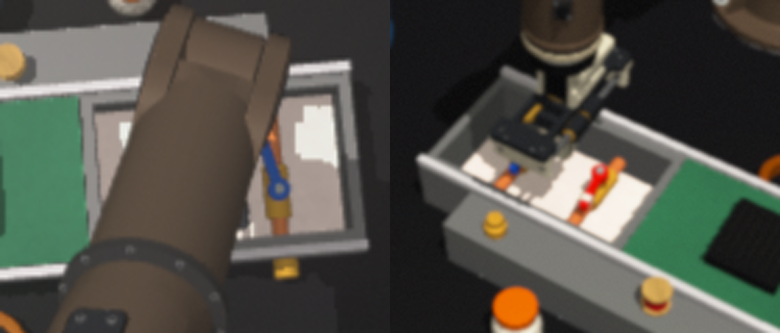

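The fingers are above the gap between the valves: TCP at box (18,-116), red handle side at about y -87, blue handle beyond y -175. Next I descend and turn.

Emit:
{"fn": "drive_tool", "kwargs": {
  "commands": [
    [[0,0,0],[0,0,1],-1],
    [[0,0,0],[0,0,2],-1],
    [[0,0,0],[0,0,3],-1],
    [[0,0,0],[0,0,4],-1],
    [[0,0,0],[0,0,5],-1],
    [[0,0,0],[0,0,5.8],-1],
    [[0,0,0],[0,0,6.2],-1],
    [[0,0,0],[0,0,6.2],-1],
    [[0,0,0],[0,0,6.2],-1]
  ]
}}

```text
clock: 9.9
position: [0.5509, -0.0409, 0.0556]
ee_rot: [-2.147, -2.293, 0.001]
force: [-0.2, -0.1, -0.4]
width: 0.004
gripper_force: 0.0
```

Run:
```python
from h import *
s=readout.observe(); p=box(s["position"])[0]; print(p,s["position"][2],s["force"])
A=np.array([-20,-85])
for th in np.arange(0,1.68,.1):
    c=np.array([np.cos(th),np.sin(th)]); b=A+38*c+15.5*np.array([c[1],-c[0]])-p
    print(round(-th,2),(b[::-1]/10).round(1))
```

```text
[  19.83600881 -115.68286781] 0.05556797490350422 [-0.15807783 -0.09215649 -0.40040984]
-0.0 [ 1.5 -0.2]
-0.1 [ 1.9 -0. ]
-0.2 [2.3 0. ]
-0.3 [2.7 0.1]
-0.4 [3.1 0.1]
-0.5 [3.5 0.1]
-0.6 [3.9 0. ]
-0.7 [ 4.3 -0.1]
-0.8 [ 4.7 -0.2]
-0.9 [ 5.1 -0.4]
-1.0 [ 5.4 -0.6]
-1.1 [ 5.8 -0.9]
-1.2 [ 6.  -1.2]
-1.3 [ 6.3 -1.5]
-1.4 [ 6.5 -1.8]
-1.5 [ 6.7 -2.2]
-1.6 [ 6.9 -2.5]
```

Emit:
{"fn": "drive_tool", "kwargs": {
  "commands": [
    [[0,0,0],[0.7,-0.1,0.1],-1],
    [[0,0,0],[1.5,-0.1,0.2],-1],
    [[0,0,-0.1],[1.9,0,0.2],-1],
    [[0,0,-0.15],[2.1,0,0.2],-1],
    [[0,0,-0.2],[2.3,0,0.2],-1],
    [[0,0,-0.25],[2.5,0,0.2],-1],
    [[0,0,-0.3],[2.7,0.1,0.2],-1],
    [[0,0,-0.35],[2.9,0.1,0.2],-1],
    [[0,0,-0.4],[3.1,0.1,0.2],-1],
    [[0,0,-0.45],[3.3,0.1,0.2],-1],
    [[0,0,-0.5],[3.5,0.1,0.2],-1],
    [[0,0,-0.5],[3.5,0.1,0.2],-1]
  ]
}}

```text
clock: 10.9
position: [0.5497, -0.0054, 0.0541]
ee_rot: [1.509, 2.755, -0.0]
force: [0.1, -4.3, 1.1]
width: 0.007
gripper_force: 1.4
```

Run:
```python
import numpy as np
f=lambda th:3.8*np.array([np.cos(th),np.sin(th)])+1.55*np.array([np.sin(th),-np.cos(th)])
for th in np.arange(.5,1.71,.1):
    d=f(th)-f(.5); print(round(.5-th,2),np.round([d@[-np.sin(.5),np.cos(.5)],d@[np.cos(.5),np.sin(.5)]],1))
```

```text
0.0 [0. 0.]
-0.1 [0.4 0.1]
-0.2 [0.8 0.2]
-0.3 [1.2 0.3]
-0.4 [1.6 0.3]
-0.5 [2.  0.3]
-0.6 [2.4 0.2]
-0.7 [2.8 0.1]
-0.8 [ 3.2 -0. ]
-0.9 [ 3.6 -0.2]
-1.0 [ 3.9 -0.4]
-1.1 [ 4.2 -0.7]
-1.2 [ 4.5 -1. ]
```

Emit:
{"fn": "drive_tool", "kwargs": {
  "commands": [
    [[0,0,-0.05],[0.2,0.05,0],-1],
    [[0,0,-0.1],[0.4,0.1,0],-1],
    [[0,0,-0.15],[0.6,0.15,0],-1],
    [[0,0,-0.2],[0.8,0.2,0],-1],
    [[0,0,-0.25],[1.0,0.25,0],-1],
    [[0,0,-0.3],[1.2,0.3,0],-1],
    [[0,0,-0.35],[1.4,0.3,0],-1],
    [[0,0,-0.4],[1.6,0.3,0],-1],
    [[0,0,-0.45],[1.8,0.3,0],-1],
    [[0,0,-0.5],[2.0,0.3,0],-1],
    [[0,0,-0.55],[2.2,0.25,0],-1],
    [[0,0,-0.6],[2.4,0.2,0],-1],
    [[0,0,-0.65],[2.6,0.15,0],-1],
    [[0,0,-0.7],[2.8,0.1,0],-1],
    [[0,0,-0.75],[3.0,0.05,0],-1],
    [[0,0,-0.8],[3.2,0,0],-1],
    [[0,0,-0.85],[3.4,-0.1,0],-1],
    [[0,0,-0.9],[3.6,-0.2,0],-1],
    [[0,0,-0.9],[3.6,-0.2,0],-1]
  ]
}}

```text
clock: 12.48
position: [0.529, 0.0244, 0.0541]
ee_rot: [0.163, 3.136, 0.001]
force: [1.6, -0.8, -0.5]
width: 0.004
gripper_force: 0.7
```

Emit:
{"fn": "drive_tool", "kwargs": {
  "commands": [
    [[0,0,-0.05],[0.2,0.05,0],-1],
    [[0,0,-0.1],[0.4,0.1,0],-1],
    [[0,0,-0.17],[0.65,0.15,0],-1],
    [[0,0,-0.17],[0.8,0.15,0],-1],
    [[0,0,-0.17],[0.9,0.15,0],-1],
    [[0,0,-0.17],[0.9,0.15,0],-1]
  ]
}}

```text
clock: 12.98
position: [0.5204, 0.0269, 0.0541]
ee_rot: [-0.098, 3.139, 0.001]
force: [3.6, 3.3, 0.0]
width: 0.003
gripper_force: 1.6
```

Emit:
{"fn": "drive_tool", "kwargs": {
  "commands": [
    [[0,0,0],[0.15,0,0],-1],
    [[0,0,0],[0.3,0,0],-1],
    [[0,0,0],[0.4,0,0],-1],
    [[0,0,0],[0.4,0,0],-1]
  ]
}}

```text
clock: 13.32
position: [0.5201, 0.0268, 0.0545]
ee_rot: [-0.099, 3.132, 0.002]
force: [13.9, 3.6, -9.0]
width: 0.005
gripper_force: 6.8
```

The force rose to 14 N with no motion, which suggests the hard stop. I'll retract in +x, lift, and check.

Emit:
{"fn": "drive_tool", "kwargs": {
  "commands": [
    [[0,0,0],[-0.8,0,0],-1],
    [[0,0,0],[-1.6,0,0],-1],
    [[0,0,0],[-2,0,-0.5],-1],
    [[0,0,0],[-2,0,-2.5],-1],
    [[0,0,0],[-2,0,-5],-1],
    [[0,0,0],[-2,0,-8],-1],
    [[0,0,0],[-2,0,-11],-1],
    [[0,0,0],[-2,4,-13],-1],
    [[0,0,0],[-2,8,-15],-1],
    [[0,0,0],[-2,12,-15],-1],
    [[0,0,0],[-2,16,-15],-1],
    [[0,0,0],[-2,20,-15],-1],
    [[0,0,0],[-2,24,-15],-1],
    [[0,0,0],[-2,28,-15],-1],
    [[0,0,0],[-2,28,-15],-1],
    [[0,0,0],[-2,28,-15],-1]
  ]
}}

```text
clock: 14.65
position: [0.5161, 0.3091, 0.2033]
ee_rot: [0.109, -3.138, 0.0]
force: [-0.1, -1.8, 0.4]
width: 0.008
gripper_force: 0.0
```

Run:
```python
from h import *
A=cams.get_image("top");B=cams.get_image("scene")
cv2.imwrite("pics/top5.png",A);cv2.imwrite("pics/scene5.png",B)
show("top",A,(285,230,390,290)); show("scene",B,(250,180,370,265))
a=A[200:320,180:400]; b=B[160:310,220:480]
f=lambda x:cv2.resize(x,(540,540*x.shape[0]//x.shape[1]),interpolation=cv2.INTER_CUBIC)
cv2.imwrite("pics/c5.png",np.vstack([f(a),f(b)])[:600])
```

```text
top red 43 ends box mm [-25.1 -31.4] [-24.3 -95.4] ang -1.559
top blue 84 ends box mm [ -37.9 -200.3] [  26.9 -184.7] ang 0.237
scene red 70 ends box mm [-19.9 -29.2] [-13.2 -90.3] ang -1.461
scene blue 85 ends box mm [ -37.2 -196.8] [  37.2 -181.4] ang 0.204
```

View pics/c5.png

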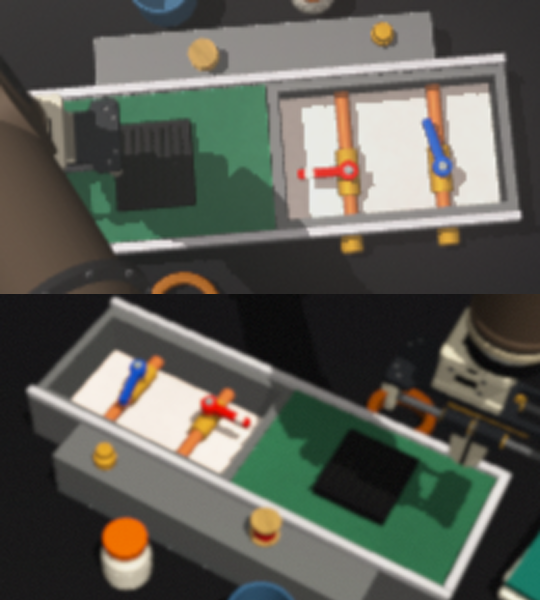

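The red handle now points along +y (≈1.58 rad, shut). Blue is unchanged to within 0.1 mm, the cover is still against its stop, the nut and spool are in place, and the gripper is clear. I'm handing in.

```bash
python3 -c "
from cell import job
print(job.sign_off())"
```

```text
the job is handed in; nothing more can be done
None
```

The cover is fully aside against its end stop, the red valve is turned to its hard stop (shut), the blue handle and loose items I checked are unmoved, and the job was handed in at about 15 s of the 58 s allowed.

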